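Draw the tack hammer out from under the footboard and hold it clear

ROBOT

A 6-joint arm with a two-finger parallel gripper is mounted at the origin on the work surface. World frame = base frame: x ahead of the robot, y to its left, z up, the work surface at z = 0. Lengths are in m, angles in degrees, forces in N, time in s.
With the tool pointing down it reaches from about 0.25 to 0.725 m from the base axis. Payload 9.7 kg.
Tool frame: the origin (TCP) lies where the fingers leave the gripper's body, on its centre line; the fingertips stand 73 mm ahead of it and the grasp point (between the pads) lies 54 mm ahead of it; y points along the fingers, x is the direction in which the jaws open and shut, and the axes are right-handed (so a half turn about y gives the same grasp; the last joint's range is limited). The gripper opens to 85 mm and grips with 20 to 120 N. Pads are 22 mm wide; open, the fingers measure 114 mm over their backs; the gripper's body (76 mm by 85 mm) begins 54 mm behind the grasp point. The pads swing forward as they close: fully open they stand 13 mm farther back than shut.
Start: joints at [72.708, 4.979, 10.078, 95.1, 0, 90], TCP at [0.163, 0.525, 0.304] pointing down, gripper open.
Joint ranges: [-179.16, 179.16], [-48.56, 103.87], [-65.8, 70.77], [-126.05, 130.52], [-82.76, 87.17], [-180, 180]. Speed limits (degrees/s): [127.2, 127.2, 147.25, 180, 180, 180].

INTERFACE

Orientations are given as [roll, pitch, yaw] about the fixed x, y, z axes, in that order (R = Rz(yaw) Ry(pitch) Rx(roll)).
In Python, from workcell import sensors, imaging, bot, models gives the robot as it stands.
- The arm moves only by the tool arm_command, never from a script. Its argument "rows" is one flat list of numbers, 7 for each row, row after row: the shift along the tool's x, y, z in cm, then the turn, a rotation vector about the tool's x, y, z in degrees, then the gripper's target within -1 to 1 (fully open at 1, half-way at 0, shut at -1). A call has 1 to 12 rows; each row is the pose to reach, as a shift and turn from the pose commanded when the call began, along the tool's axes at that moment; what a row does not reach only later rows make up. A row lasts 1/12 s, in which the tool goes at most 41.7 mm and 7.16 degrees, less where a joint would pass 70% of its speed; a pose out of reach is approached as far as the arm can. A call with a gripper value outside its range is refused whole. The fingers move at their own pace and stop on an object; "force" is the grip in N (left out, the last holds). Time passes only in rows, so rows that repeat a pose let the fingers close. It gives the time, the measured TCP pose, the force and the opening at its end, in the units of the state.
- sensors.get_obs(): the state, without advancing time (a new reading comes with each control period).
- imaging.camera(name): name is "scene" or "top" or "wrist"; returns a dict with "pixels" (384x512x3 uint8, blue, green, red), "z_map" (384x512 float32, m along the optical axis (not along the pixel's ray), 0 where there is no reading), "camera_matrix" (3x3 intrinsics, pixels), "world_from_camera" (4x4, takes a point from camera to world coordinates). Camera axes: x right, y up, looking along -z (the intrinsics and any distortion apply to the point x, -y, -z); pixel columns grow to the right and rows downward; lengths in m; the calibration is good to about 2 mm. A picture is of the moment at which its call begins.
- bot.job_done(): hands the job in, once; it reports no verdict.
Trained networks look in the newest picture that a camera, given by its name, has taken for a name from the list of things; names that differ only in an ending like _2 or _b are one class to them, and where a whole thing is asked for, a point or a joint stands for the part that bears it (a point fixed in the world has none). Each returns a list of dicts, best first, with "conf" (0 to 1); they miss things now and then, are a little off and sometimes report something else, mostly with a low value. They report only what shows in the picture. A call takes as long as a camera call.
- models.search_frame(thing, camera): "extent" ([centre column, centre row, width, height] in pixels, round what is visible of it).
- models.spot_point(thing, camera): "location" ([column, row] in pixels: a listed point, or the origin of a listed thing).
The state is a dict: "time": time; "q": joint angles; "qd": joint speeds; "joint_efforts": joint torques, N m; "ee_pos": TCP position; "tcp_rot": TCP orientation; "wrist_force": force on the tool from outside, world axes, zero at the start; "torque": the same for the moment, N m; "opening": finger opening in m.
Only numpy, scipy, OpenCV 4.12 (cv2) and the standard library are available. Lean on these libraries where they do the work, as an engineer would, in place of code of your own. Each camera call takes 0.05 s, during which the arm holds its last target.

TASK

The tack hammer lies in the shine-kit tray with its handle trapped under the fixed footboard, and it is longer than the tray's opening. Grip it, tilt its head end up and draw the handle out diagonally from under the footboard without forcing it against the board (a light brush is all right), then lift the hammer out and finish while holding it still in the gripper, the whole hammer at least 5 cm above the footboard's top. Leave the other things on the worktop where they are.

Things in the scene. Friction and masses are not known exactly. Their poses are not given: they have to be found in the camera images.
- tray: Fixed dark wooden tray, 360 x 240 mm outside, 340 x 220 mm inside (x, y). Origin at the centre of its underside on the worktop; x runs from the footboard end (to the right as the robot sees it) to the open end, z up. Floor 6 mm thick; side walls and the wall at the +x end 50 mm high. The opening left by the footboard is 190 mm (x from -20 to +170 mm) by 220 mm.
- footboard: Fixed wooden board 8 mm thick with a thin rubber pad, lying across the tray's -x end as a roof, from side to side. Origin on its underside, 60 mm above the worktop (top at 68 mm); its axes are the tray's. Its free edge lies 80 mm from the origin in +x (x = -20 mm in the tray's frame); below it there are 54 mm of height over the tray's floor, closed at the sides and at the -x end.
- hammer_grip (a point): On the centre line of the pale wooden handle of the claw tack hammer (271 mm long, about 0.36 kg, lying flat on the tray's floor), 13 mm above its underside, 34 mm behind the steel head, 15 mm from the centre of mass; here the handle is 20 mm wide (y), 22 mm thick (z). x runs along the handle to the head, z up as it lies. Head's front at x = +56 mm, handle's end at -215 mm.
- hammer_head (a point): Middle of the dark steel head, 45 mm in +x from hammer_grip; the head is 22 mm along x, about 105 mm along y and 26 mm thick. Same axes as hammer_grip.
- hammer_butt (a point): On the centre line near the free end of the handle, 10 mm from its tip, 205 mm in -x from hammer_grip; the flared end is 25 mm wide and 26 mm thick. Same axes. At the start 100 to 140 mm of the handle's end lie under the footboard.
- hammer_face (a point): Middle of the round striking face of the head, 50 mm in +y from hammer_head.
- hammer_claw (a point): Tip of the split claw of the head, about 53 mm in -y from hammer_head.
- vise: Bystander: small cast-iron bench vise, fixed, about 165 x 125 x 125 mm high, gripping a black rubber heel. Origin under the centre of its round base.
- last: Bystander: cast-iron shoe last standing on its foot, loose, 205 x 80 x 124 mm high. Origin under the centre of its foot.
- plate_tin: Bystander: open round tin of steel heel plates, loose, 90 mm across, 32 mm high. Origin at the centre of its underside.
- brush: Bystander: shoe brush, bristles down, loose, 150 x 50 x 43 mm high. Origin at the centre of its underside.

How it is judged (in metres and radians):
On the way:
1. the hammer, in the fingers, is tilted head end up by 10 degrees or more while the end of its handle is still below the footboard (angle between hammer_grip's own x axis and vertical below 1.4 rad and height (world z) of hammer_butt below 0.06 m and contact force between the fingers and hammer above 1 N), for 0.1 s.
At the end, for the whole second after the job is handed in: The hammer is held still in the fingers (slower than 0.05 m/s), touching neither tray, footboard, vise nor last, with the handle's end and the head's middle above 125 mm and the striking face and claw tip above 120 mm over the worktop (the footboard's top is at 68 mm), through the last second (height (world z) of each of hammer_butt, hammer_head above 0.125 m and height (world z) of each of hammer_face, hammer_claw above 0.12 m and contact force between the fingers and hammer above 1 N and contact force between hammer and tray below 0.1 N and contact force between hammer and vise below 0.1 N and contact force between hammer and last below 0.1 N and linear speed of hammer below 0.05 m/s); the arm keeps its last pose, push and grip.
It fails at once if the hammer is forced against the footboard with more than 12 N (contact force between hammer and footboard above 12 N).
It fails at once if a bystander is shoved out of place by more than 30 mm (distance of any of last, plate_tin, brush from where it was at the start of the episode above 0.03 m).
It also fails if it takes over 35 s, if anything falls off the work surface, if the arm or the gripper's body presses on something with over 40 N, if the wrist force passes 120 N, or if a joint passes its speed limit or range.

## Working session

There is one attempt and no reset: what is moved stays moved. The work goes in short steps, Python scripts to look and compute and a tool call to move; the robot and the scene stay as the last step left them, time stands still between calls to the robot, and variables do not carry over. Pictures are saved under pics/ and viewed, and the job is handed in when it is done.

Besides the shell and the picture viewer there is one more tool, called after "Emit:" by a JSON object that holds its "method" and its "body", one argument or row to a line. arm_command: Moves the arm, as the interface text tells. Its arguments: {"type":"object","properties":{"rows":{"type":"array","items":{"type":"number"}},"force":{"type":"number"}},"required":["rows"]}

```bash
ls; mkdir -p pics; cat > h.py <<'E'
import numpy as np, cv2
from workcell import sensors, imaging, bot, models
def snap(n,f):
    c=imaging.camera(n); cv2.imwrite('pics/'+f,c['pixels']); return c
def px2w(c,u,v,z=None):
    K=c['camera_matrix'];T=c['world_from_camera']
    d=np.array([(u-K[0,2])/K[0,0],-(v-K[1,2])/K[1,1],-1.0])
    if z is None:
        a=c['z_map'][int(round(v)),int(round(u))]; return T[:3,:3]@(d*a)+T[:3,3]
    w=T[:3,:3]@d; o=T[:3,3]; return o+w*(z-o[2])/w[2]
def ray(c,u,v):
    K=c['camera_matrix'];T=c['world_from_camera']
    d=np.array([(u-K[0,2])/K[0,0],-(v-K[1,2])/K[1,1],-1.0])
    w=T[:3,:3]@d; return T[:3,3],w/np.linalg.norm(w)
def tri(rs):
    A=sum(np.eye(3)-np.outer(d,d) for o,d in rs); b=sum((np.eye(3)-np.outer(d,d))@o for o,d in rs)
    return np.linalg.solve(A,b)
E
python3 - <<'E'
from h import *
np.set_printoptions(precision=4,suppress=True)
print(sensors.get_obs())
R={}
for n in ['scene','top','wrist']:
    c=snap(n,n+'0.png'); print(n,c['camera_matrix'][0],c['world_from_camera'])
    for t in ['hammer_grip','hammer_head','hammer_face','hammer_claw','tray','footboard']:
        for r in models.spot_point(t,n)[:1]:
            l=r['location']; R.setdefault(t,[]).append((n,r['conf'],ray(c,*l)))
            print(t,l,round(r['conf'],2),px2w(c,*l))
for t,v in R.items():
    g=[r for n,cf,r in v if cf>.4]
    if len(g)>1: print(t,len(g),tri(g))
E
```

```text
pics
{'time': 0.0, 'q': array([72.7057,  5.0121, 10.0335, 95.0996, -0.0017, 90.0007]), 'qd': array([ 0.0123, -0.0658,  0.0432, -0.0143, -0.0234, -0.1159]), 'joint_efforts': array([  0.0018, -52.0396,  46.4795,   0.0165,   0.    ,   0.    ]), 'ee_pos': array([0.1635, 0.525 , 0.3032]), 'tcp_rot': array([-90.0017,   0.0781,  72.705 ]), 'wrist_force': array([-0.0451, -0.1217,  0.2671]), 'torque': array([0.0224, 0.0095, 0.0102]), 'opening': 0.08530638706396947}
scene [466.5884   0.     243.357 ] [[-0.4134 -0.6547  0.6328  1.376 ]
 [ 0.9105 -0.3042  0.2801  0.361 ]
 [ 0.0091  0.6919  0.7219  1.0609]
 [ 0.      0.      0.      1.    ]]
hammer_grip [253.4, 217.7] 0.81 [0.5477 0.0275 0.027 ]
hammer_head [263.0, 222.2] 0.77 [0.551  0.0593 0.026 ]
hammer_face [269.6, 214.1] 0.59 [0.5178 0.0662 0.0305]
hammer_claw [252.4, 231.1] 0.94 [0.594  0.0446 0.0255]
footboard [207.6, 186.1] 0.87 [ 0.5206 -0.1353  0.0641]
top [464.1984   0.     259.1465] [[ 0.0754  0.977  -0.1996  0.1462]
 [-0.9971  0.0749 -0.01   -0.0369]
 [ 0.0052  0.1997  0.9798  1.838 ]
 [ 0.      0.      0.      1.    ]]
hammer_grip [250.9, 188.5] 0.73 [0.5377 0.0163 0.0307]
hammer_head [240.9, 186.2] 0.67 [0.5434 0.0566 0.0337]
hammer_face [235.9, 197.4] 0.69 [0.5024 0.0744 0.0035]
hammer_claw [249.1, 176.8] 0.76 [0.5912 0.0282 0.005 ]
tray [266.6, 193.2] 0.58 [ 0.5241 -0.0475  0.0274]
footboard [290.0, 196.4] 0.92 [ 0.5098 -0.1389  0.0684]
wrist [268.6784   0.     256.1982] [[ 0.2963 -0.9144 -0.276   0.0928]
 [ 0.9551  0.2841  0.0841  0.5463]
 [ 0.0015 -0.2885  0.9575  0.3747]
 [ 0.      0.      0.      1.    ]]
hammer_grip 2 [0.5397 0.0202 0.0157]
hammer_head 2 [0.5463 0.0575 0.0201]
hammer_face 2 [0.5023 0.0677 0.0145]
hammer_claw 2 [0.5868 0.0343 0.0135]
footboard 2 [ 0.5126 -0.1398  0.0549]
```

```bash
python3 - <<'E'
import cv2
a=cv2.imread('pics/scene0.png')[120:320,120:380];b=cv2.imread('pics/top0.png')[110:270,160:340]
cv2.imwrite('pics/scz.png',cv2.resize(a,None,fx=3,fy=3));cv2.imwrite('pics/tpz.png',cv2.resize(b,None,fx=3.7,fy=3.7))
E
```

```text
(no output)
```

View pics/scz.png

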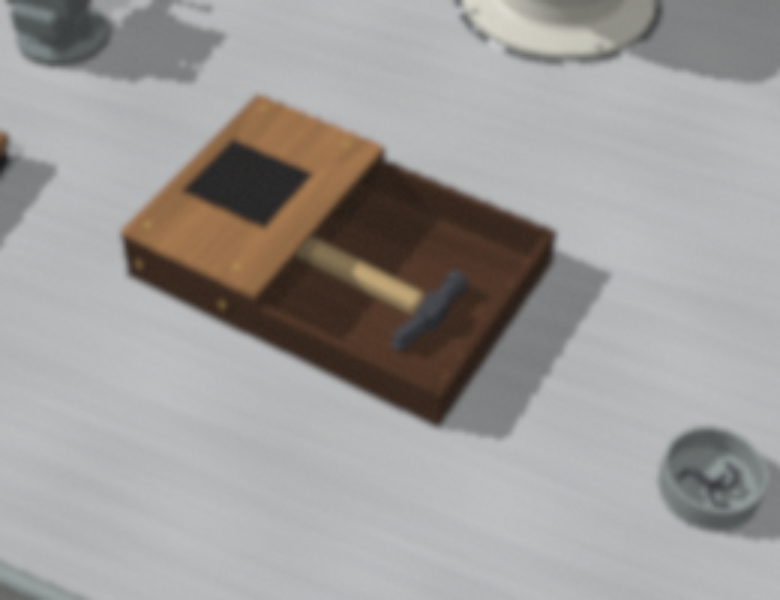

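View pics/tpz.png

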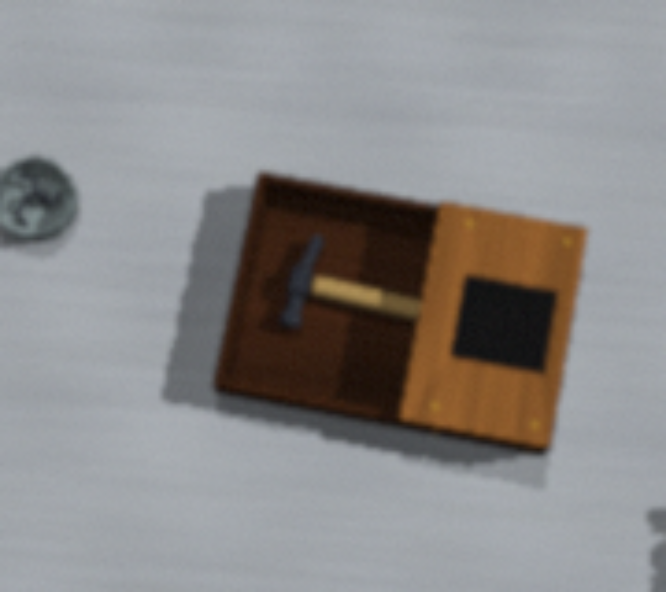

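View pics/top0.png

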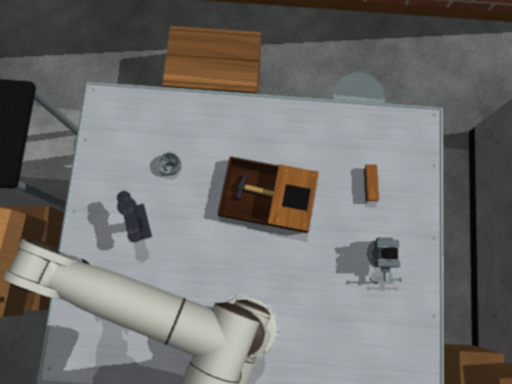

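The scene shows the tray ahead of the robot. The footboard is to the right and the hammer head to the left, at about (240,186) in the top view, with the tin and last well to the left. Next I'll move the wrist camera over the hammer for a better measurement.

```bash
cat >> h.py <<'E'
from scipy.spatial.transform import Rotation as Ro
np.set_printoptions(precision=4,suppress=True)
def pose():
    o=sensors.get_obs(); return o['ee_pos'],Ro.from_euler('xyz',o['tcp_rot'],degrees=True)
def Rt(yaw,tilt): # yaw of tool x; tilt>0 about tool x = head up
    return Ro.from_euler('xyz',[-90,0,yaw],degrees=True)*Ro.from_rotvec([tilt,0,0],degrees=True)
def row(p,R,p0=None,R0=None):
    if p0 is None: p0,R0=pose()
    return np.round(np.r_[R0.inv().apply(np.array(p)-p0)*100,(R0.inv()*R).as_rotvec(degrees=True)],2)
E
python3 - <<'E'
from h import *
print(row([.54,.0,.30],Rt(-6,0)))
E
```

```text
[-38.95   0.39 -51.56   0.    78.71  -0.  ]
```

Emit:
{"method": "arm_command", "body": {
  "rows": [-39, 0.4, -51.5, 0, 78.7, 0, 1, -39, 0.4, -51.5, 0, 78.7, 0, 1, -39, 0.4, -51.5, 0, 78.7, 0, 1, -39, 0.4, -51.5, 0, 78.7, 0, 1, -39, 0.4, -51.5, 0, 78.7, 0, 1, -39, 0.4, -51.5, 0, 78.7, 0, 1, -39, 0.4, -51.5, 0, 78.7, 0, 1, -39, 0.4, -51.5, 0, 78.7, 0, 1, -39, 0.4, -51.5, 0, 78.7, 0, 1, -39, 0.4, -51.5, 0, 78.7, 0, 1, -39, 0.4, -51.5, 0, 78.7, 0, 1, -39, 0.4, -51.5, 0, 78.7, 0, 1]
}}

```text
time: 2.05
ee_pos: [0.4551, 0.1164, 0.3011]
tcp_rot: [-90.0, -0.0, -6.5]
wrist_force: [0.4, 0.9, 0.4]
opening: 0.0854
```

```bash
python3 - <<'E'
from h import *
print(sensors.get_obs()['q'],row([.54,.0,.30],Rt(-6,0)))
E
```

```text
[ 14.3459  -6.0753  -1.2006  94.8249   0.0029 110.8058] [  9.75   0.11 -10.61  -0.02  -0.46   0.05]
```

Emit:
{"method": "arm_command", "body": {
  "rows": [9.7, 0, -10.6, 0, -0.5, 0, 1, 9.7, 0, -10.6, 0, -0.5, 0, 1, 9.7, 0, -10.6, 0, -0.5, 0, 1, 9.7, 0, -10.6, 0, -0.5, 0, 1, 9.7, 0, -10.6, 0, -0.5, 0, 1]
}}

```text
time: 2.47
ee_pos: [0.5415, -0.0004, 0.2997]
tcp_rot: [-90.0, 0.0, -5.7]
wrist_force: [0.3, -0.4, -0.5]
opening: 0.0853
```

```bash
python3 - <<'E'
from h import *
c=snap('wrist','w1.png'); print(pose()[0],c['world_from_camera'])
np.savez('w1.npz',z=c['z_map'],K=c['camera_matrix'],T=c['world_from_camera'],p=c['pixels'])
for t in ['hammer_grip','hammer_head','hammer_face','hammer_claw','hammer_butt','tray','footboard']:
    for r in models.spot_point(t,'wrist')[:1]:
        l=r['location']; print(t,l,round(r['conf'],2),px2w(c,*l),ray(c,*l))
E
```

```text
[0.5405 0.0013 0.3   ] [[ 0.9951  0.0941  0.0293  0.5484]
 [-0.0986  0.953   0.2866  0.0723]
 [-0.0009 -0.2881  0.9576  0.3704]
 [ 0.      0.      0.      1.    ]]
hammer_grip [256.6, 159.1] 0.96 [0.5428 0.013  0.0293] (array([0.5484, 0.0723, 0.3704]), array([-0.0164, -0.1712, -0.9851]))
hammer_head [259.0, 123.9] 0.89 [0.55   0.0564 0.033 ] (array([0.5484, 0.0723, 0.3704]), array([ 0.0046, -0.047 , -0.9989]))
hammer_face [215.8, 119.8] 0.61 [0.4946 0.066  0.0086] (array([0.5484, 0.0723, 0.3704]), array([-0.1471, -0.0172, -0.989 ]))
hammer_claw [302.3, 125.9] 0.65 [0.6067 0.047  0.0064] (array([0.5484, 0.0723, 0.3704]), array([ 0.1575, -0.0684, -0.9851]))
tray [249.0, 197.4] 0.77 [ 0.5276 -0.0371  0.0299] (array([0.5484, 0.0723, 0.3704]), array([-0.0581, -0.3053, -0.9505]))
footboard [244.8, 287.6] 0.97 [ 0.5114 -0.1476  0.0693] (array([0.5484, 0.0723, 0.3704]), array([-0.099 , -0.5868, -0.8036]))
```

View pics/w1.png

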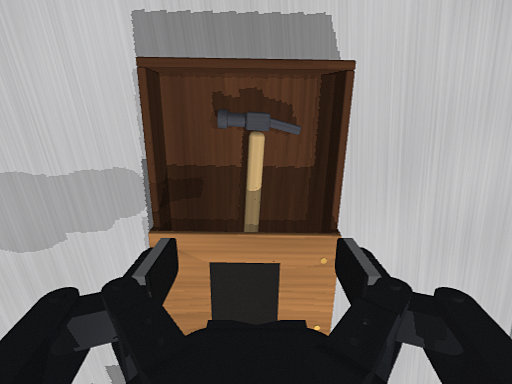

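The wrist view shows the head at (258,122), the handle running down to the board edge at (252,232), and the end wall's top at row 62. I'll fit these from depth.

```bash
python3 - <<'E'
from h import *
d=np.load('w1.npz');c=dict(z_map=d['z'],camera_matrix=d['K'],world_from_camera=d['T']);im=d['p'].astype(int)
# handle: per row, extents by height above floor
P=[]
for v in range(136,231,6):
    pts=np.array([px2w(c,u,v) for u in range(235,280)])
    m=pts[:,2]>0.018
    if m.sum()>2:
        us=np.arange(235,280)[m]; q=pts[m]; P.append(q.mean(0)); print(v,us[0],us[-1],q.mean(0),q[:,2].max(),np.ptp(q[:,0]))
# triangulation: head etc handled; board edge
for u in (170,250,320):
    z=[(v,px2w(c,u,v)) for v in range(222,242)]
    for v,p in z:
        if p[2]>.06: print('edge',u,v,p);break
for u in (180,250,320):
    for v in range(50,72,1):
        p=px2w(c,u,v); 
        if p[2]>.03: print('wall',u,v,p)
for v in (120,200):
    print('side',[px2w(c,u,v) for u in (145,150,153,334,340,346)])
print('floor',px2w(c,200,150),px2w(c,300,180),px2w(c,200,220))
E
```

```text
136 249 264 [0.5455 0.0419 0.0293] 0.0318178137796743 0.018831565299841535
142 249 264 [0.5448 0.0346 0.0293] 0.0315480291993222 0.018930867105639737
148 249 263 [0.5434 0.0272 0.0299] 0.031420989771919816 0.01776720500603568
154 248 263 [0.542  0.0196 0.0293] 0.03201398504663305 0.01926871380316153
160 246 262 [0.5411 0.0159 0.0509] 0.37044276195543585 0.01803071053047811
166 248 262 [0.5399 0.0044 0.0302] 0.03169847268150816 0.017974755635177697
172 247 262 [0.5392 0.0012 0.0508] 0.37044276195543585 0.020004418097829046
178 247 261 [ 0.537  -0.0113  0.0297] 0.031221063151735118 0.018363904879017623
184 247 261 [ 0.5362 -0.0194  0.0297] 0.03215566607103432 0.018377819086217162
190 246 260 [ 0.5348 -0.0208  0.0522] 0.37044276195543585 0.0239713739537587
196 246 260 [ 0.5331 -0.0358  0.0295] 0.031797949309203766 0.01881842969693226
202 246 260 [ 0.5323 -0.0442  0.0294] 0.031503745769944635 0.018771332155911757
208 240 259 [ 0.5312 -0.0448  0.0507] 0.37044276195543585 0.028231096058313976
214 245 259 [ 0.5292 -0.0612  0.0297] 0.03177714338371451 0.019099042038351888
220 245 258 [ 0.527
[... 1358 characters left out ...]
218 0.1116 0.0512]
wall 320 67 [0.6217 0.1106 0.0513]
wall 320 68 [0.6223 0.1099 0.0487]
wall 320 69 [0.6221 0.1088 0.0496]
wall 320 70 [0.6237 0.1085 0.0425]
wall 320 71 [0.625  0.1082 0.0363]
side [array([0.4202, 0.0745, 0.0519]), array([0.4249, 0.0739, 0.0492]), array([0.4254, 0.0736, 0.0414]), array([0.6445, 0.0513, 0.0205]), array([0.6446, 0.0521, 0.0453]), array([0.6496, 0.0518, 0.0519])]
side [array([ 0.3759, -0.0351,  0.0022]), array([ 0.3821, -0.0365, -0.0001]), array([ 0.4087, -0.0219,  0.051 ]), array([ 0.6349, -0.0446,  0.0499]), array([ 0.6423, -0.0452,  0.0503]), array([ 0.6655, -0.0643,  0.0006])]
floor [0.4677 0.029  0.0076] [ 0.5997 -0.0259  0.0076] [ 0.4511 -0.0723  0.006 ]
```

```bash
python3 - <<'E'
from h import *
print(pose()[0],row([.5426,.0113,.16],Rt(-9.15,0)))
E
```

```text
[0.5394 0.0038 0.3012] [ 0.24 14.12  0.77 -0.01  3.74  0.04]
```

Emit:
{"method": "arm_command", "body": {
  "rows": [0.3, 14.1, 1.0, 0, 3.3, 0, 1, 0.3, 14.1, 1.0, 0, 3.3, 0, 1, 0.3, 14.1, 1.0, 0, 3.3, 0, 1, 0.3, 14.1, 1.0, 0, 3.3, 0, 1, 0.3, 14.1, 1.0, 0, 3.3, 0, 1, 0.3, 14.1, 1.0, 0, 3.3, 0, 1]
}}

```text
time: 3.37
ee_pos: [0.5432, 0.0131, 0.1599]
tcp_rot: [-90.0, 0.1, -8.7]
wrist_force: [0.3, 0.4, 1.4]
opening: 0.0859
```

```bash
python3 - <<'E'
from h import *
c=snap('wrist','w2.png'); 
for i in range(4): print(pose()[0],pose()[1].as_euler('xyz',degrees=True)); imaging.camera('wrist')
for t in ['hammer_grip','hammer_head','hammer_face','hammer_claw']:
    for r in models.spot_point(t,'wrist')[:1]:
        l=r['location']; print(t,l,round(r['conf'],2),px2w(c,*l),px2w(c,*l,z=.019))
        if t in('hammer_grip','hammer_head'):
            o,d0=(np.array([0.5484, 0.0723, 0.3704]),np.array([-0.0164, -0.1712, -0.9851]) if t=='hammer_grip' else np.array([ 0.0046, -0.047 , -0.9989]))
            print(' tri',tri([(o,d0),ray(c,*l)]))
for v in (140,160,200,240,280):
    L=[px2w(c,u,v) for u in range(215,300)]; q=np.array([p for p in L if .02<p[2]<.04])
    if len(q):print(v,(q.min(0)+q.max(0))/2)
E
```

```text
[0.544  0.0129 0.1614] [-89.9831  -0.0938  -8.753 ]
[0.5445 0.0128 0.1621] [-89.9707  -0.1741  -8.7666]
[0.5446 0.0127 0.1623] [-89.966   -0.2014  -8.7794]
[0.5446 0.0127 0.1621] [-89.9667  -0.195   -8.7834]
hammer_grip [249.5, 202.2] 0.58 [0.5382 0.0176 0.0301] [0.5373 0.0138 0.019 ]
 tri [0.5398 0.0118 0.0162]
hammer_head [252.1, 143.9] 0.92 [0.5474 0.0627 0.0329] [0.5469 0.0611 0.019 ]
 tri [ 0.5478  0.0549 -0.0247]
hammer_face [187.6, 144.7] 0.7 [0.5003 0.0691 0.0312] [0.497  0.0681 0.019 ]
hammer_claw [318.4, 154.5] 0.72 [0.5952 0.047  0.0298] [0.5974 0.045  0.019 ]
140 [0.5424 0.0656 0.0296]
160 [0.5571 0.0487 0.0303]
200 [0.5417 0.0182 0.0285]
240 [ 0.5357 -0.0168  0.0283]
280 [ 0.53   -0.0546  0.0287]
```

View pics/w2.png

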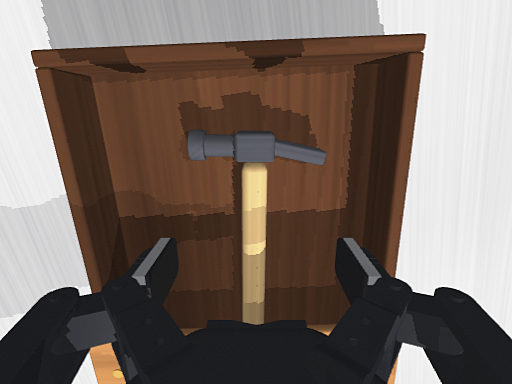

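The wrist view shows the handle centred between the fingers, at column ~254 for rows 170–320, with the head at (253,146). The handle line measures x≈0.5406 at y=0.013. Next I'll descend and grip.

```bash
python3 - <<'E'
from h import *
print(pose()[0],row([.5406,.013,.082],Rt(-9.15,0)))
E
```

```text
[0.5439 0.0125 0.1604] [-0.35  7.84 -0.   -0.01  0.35  0.06]
```

Emit:
{"method": "arm_command", "body": {
  "rows": [-0.3, 2, 0, 0, 0.3, 0, 1, -0.3, 4, 0, 0, 0.3, 0, 1, -0.3, 6, 0, 0, 0.3, 0, 1, -0.3, 7, 0, 0, 0.3, 0, 1, -0.3, 7.8, 0, 0, 0.3, 0, 1, -0.3, 7.8, 0, 0, 0.3, 0, 1, -0.3, 7.8, 0, 0, 0.3, 0, 1]
}}

```text
time: 4.4
ee_pos: [0.5409, 0.013, 0.0823]
tcp_rot: [-90.0, -0.0, -9.1]
wrist_force: [-0.2, -0.9, 0.7]
opening: 0.0854
```

```bash
python3 - <<'E'
from h import *
for i in range(2): imaging.camera('wrist');print(pose()[0],row([.5406,.013,.082],Rt(-9.15,0)))
c=snap('wrist','w3.png')
E
```

```text
[0.5412 0.013  0.0828] [-0.06  0.08 -0.01 -0.01  0.06  0.07]
[0.5414 0.013  0.083 ] [-0.08  0.1  -0.02 -0.02  0.06  0.1 ]
```

View pics/w3.png

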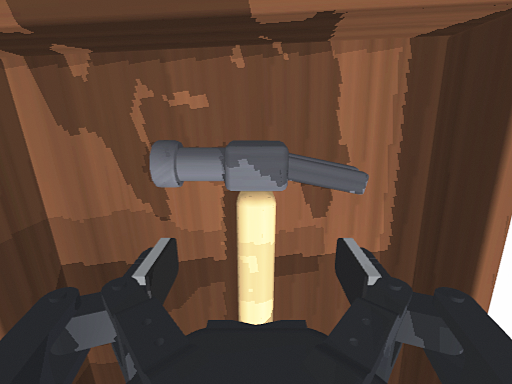

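The handle (column 256) sits midway between the pads at columns 165 and 350. Closing now with 80 N.

Emit:
{"method": "arm_command", "body": {
  "rows": [0, 0, 0, 0, 0, 0, -1, 0, 0, 0, 0, 0, 0, -1, 0, 0, 0, 0, 0, 0, -1, 0, 0, 0, 0, 0, 0, -1, 0, 0, 0, 0, 0, 0, -1, 0, 0, 0, 0, 0, 0, -1, 0, 0, 0, 0, 0, 0, -1, 0, 0, 0, 0, 0, 0, -1, 0, 0, 0, 0, 0, 0, -1],
  "force": 80
}}

```text
time: 5.3
ee_pos: [0.5409, 0.013, 0.0821]
tcp_rot: [-90.0, -0.0, -9.1]
wrist_force: [-0.0, 0.8, 4.0]
opening: 0.0185
```

```bash
python3 - <<'E'
from h import *
for i in range(2): c=snap('wrist','w4.png');o=sensors.get_obs();print(o['ee_pos'],o['tcp_rot'],o['opening'],o['wrist_force'])
E
```

```text
[0.5409 0.013  0.0822] [-89.9942  -0.0351  -9.0927] 0.018246480656182514 [-0.8973 -0.9596  4.8966]
[0.5409 0.013  0.0821] [-89.9937  -0.0307  -9.0921] 0.018478426164359033 [0.1732 0.0581 5.4815]
```

View pics/w4.png

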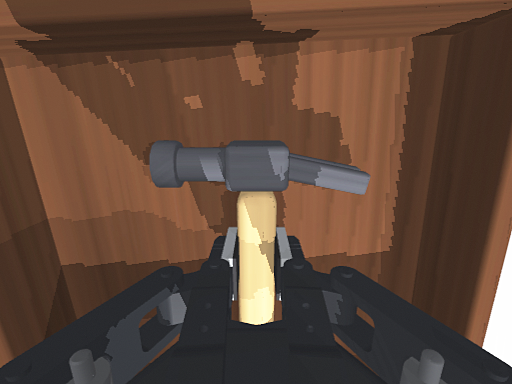

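Gripped: opening is 18.4 mm on the 20 mm handle. First I'll lift slightly and draw it 30 mm toward the open end.

Emit:
{"method": "arm_command", "body": {
  "rows": [0, -0.3, 0, 0, 0, 0, -1, 0, -0.4, 0.5, 0, 0, 0, -1, 0, -0.4, 1.2, 0, 0, 0, -1, 0, -0.4, 2, 0, 0, 0, -1, 0, -0.4, 2.6, 0, 0, 0, -1, 0, -0.4, 3, 0, 0, 0, -1, 0, -0.4, 3, 0, 0, 0, -1, 0, -0.4, 3, 0, 0, 0, -1]
}}

```text
time: 6.07
ee_pos: [0.5454, 0.043, 0.0856]
tcp_rot: [-90.0, 0.0, -9.0]
wrist_force: [-0.5, 0.0, -3.1]
opening: 0.0185
```

```bash
python3 - <<'E'
from h import *
for i in range(2): c=snap('wrist','w5.png');o=sensors.get_obs();print(o['ee_pos'],o['tcp_rot'],o['opening'],o['wrist_force'],o['torque'])
E
```

```text
[0.5454 0.0428 0.0856] [-90.0102   0.0123  -9.0701] 0.018070212109757552 [ 0.461  -0.0827 -3.5106] [-0.0396 -0.0031 -0.0057]
[0.5454 0.0426 0.0857] [-90.0068   0.0075  -9.0862] 0.01826148899311848 [-0.1365 -0.2041 -1.9392] [-0.0362  0.0432  0.0754]
```

View pics/w5.png

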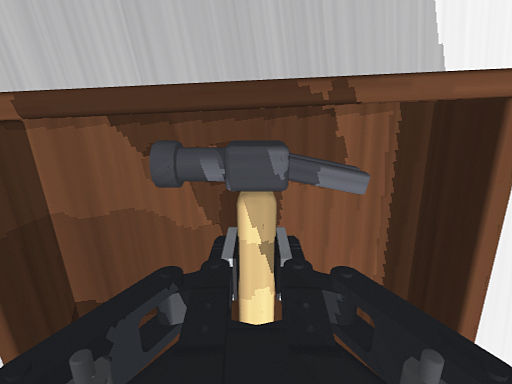

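The hammer came with the gripper: the head is still at (257,165) and the wrist carries about 3.5 N. Now I'll tilt it and draw together.

Emit:
{"method": "arm_command", "body": {
  "rows": [0, -0.9, 0, 2.3, 0, 0, -1, 0, -1.8, 0.1, 4.6, 0, 0, -1, 0, -2.7, 0.2, 7, 0, 0, -1, 0, -3.3, 0.5, 9, 0, 0, -1, 0, -4, 0.8, 11, 0, 0, -1, 0, -4.7, 1.1, 13, 0, 0, -1, 0, -4.7, 1.1, 13, 0, 0, -1, 0, -4.7, 1.1, 13, 0, 0, -1, 0, -4.7, 1.1, 13, 0, 0, -1]
}}

```text
time: 6.92
ee_pos: [0.547, 0.0532, 0.1323]
tcp_rot: [-77.1, 0.0, -9.1]
wrist_force: [-0.2, -0.1, -2.9]
opening: 0.0188
```

```bash
python3 - <<'E'
from h import *
for i in range(2): c=snap('wrist','w6.png');o=sensors.get_obs();print(o['ee_pos'],o['tcp_rot'],o['opening'],o['wrist_force'],o['torque'])
snap('scene','s6.png')
a=cv2.imread('pics/s6.png')[120:320,120:380]; cv2.imwrite('pics/s6z.png',cv2.resize(a,None,fx=3,fy=3))
E
```

```text
[0.547  0.0533 0.1322] [-77.0714   0.0386  -9.0993] 0.018448832851209015 [ 0.5851  0.0401 -3.055 ] [-0.3443  0.0515  0.0128]
[0.547  0.0534 0.1322] [-77.0557   0.0427  -9.0932] 0.01831557867570707 [ 0.3989  0.217  -3.2532] [-0.3595  0.039   0.0327]
```

View pics/w6.png

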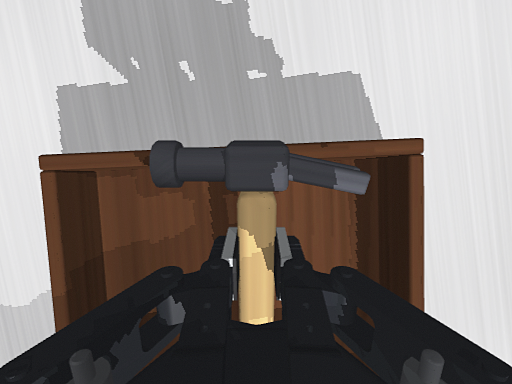

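View pics/s6z.png

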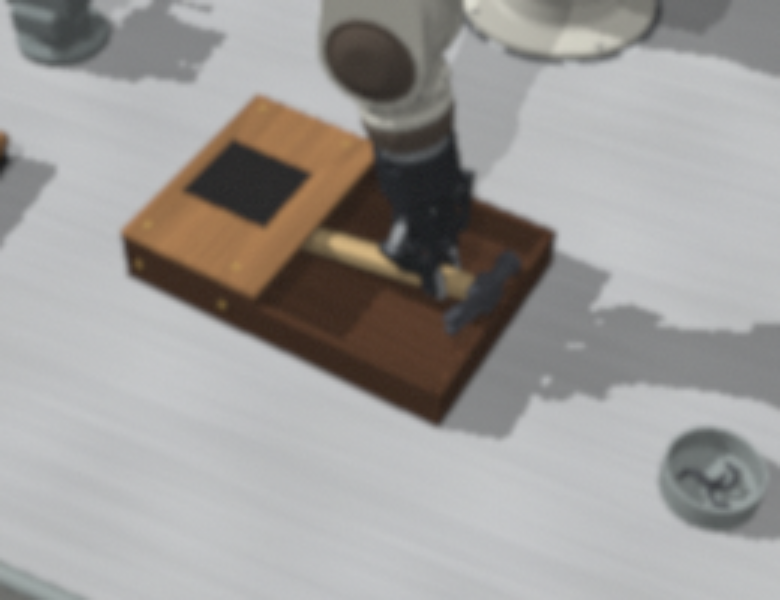

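The hammer sits rigid in the grip at a 13° tilt, the wrist force is only its weight, and the handle end is still under the board. Now I'll slide it out along its own axis.

Emit:
{"method": "arm_command", "body": {
  "rows": [0, 0, 0.8, 0, 0, 0, -1, 0, 0, 2, 0, 0, 0, -1, 0, 0, 3.4, 0, 0, 0, -1, 0, 0, 4.8, 0, 0, 0, -1, 0, 0, 6.2, 0, 0, 0, -1, 0, 0, 7.6, 0, 0, 0, -1, 0, 0, 9, 0, 0, 0, -1, 0, 0, 10.2, 0, 0, 0, -1, 0, 0, 11, 0, 0, 0, -1, 0, 0, 11, 0, 0, 0, -1, 0, 0, 11, 0, 0, 0, -1]
}}

```text
time: 7.98
ee_pos: [0.5641, 0.1597, 0.1574]
tcp_rot: [-77.0, 0.0, -9.0]
wrist_force: [0.1, -0.6, -3.5]
opening: 0.0184
```

```bash
python3 - <<'E'
from h import *
c=snap('wrist','w7.png');o=sensors.get_obs();print(o['ee_pos'],o['tcp_rot'],o['opening'],o['wrist_force'],o['torque'])
snap('scene','s7.png')
a=cv2.imread('pics/s7.png')[120:320,120:380]; cv2.imwrite('pics/s7z.png',cv2.resize(a,None,fx=3,fy=3))
E
```

```text
[0.564  0.1592 0.1573] [-77.0256   0.0205  -9.0847] 0.018538033043288986 [ 0.7649  0.9848 -3.0239] [-0.3718  0.0454  0.0237]
```

View pics/s7z.png

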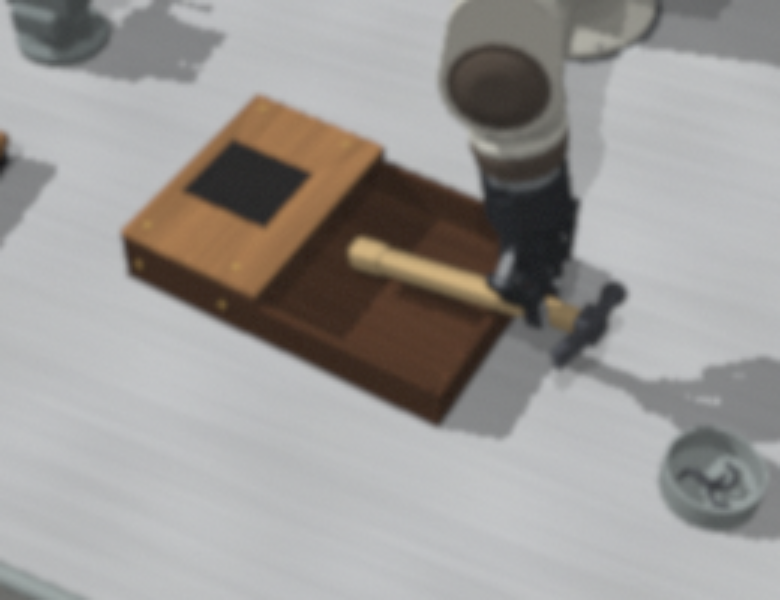

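The handle end is clear of the board, with the butt at zoomed (365,252) and the tray opening behind it. Now I'll lift 14 cm straight up and level the hammer.

Emit:
{"method": "arm_command", "body": {
  "rows": [0, -1.5, 0.3, 0, 0, 0, -1, 0, -4, 0.9, 0, 0, 0, -1, 0, -6.5, 1.5, 0, 0, 0, -1, 0, -9, 2.1, 0, 0, 0, -1, 0, -11.5, 2.7, -3, 0, 0, -1, 0, -13.6, 3.1, -6, 0, 0, -1, 0, -13.6, 3.1, -9, 0, 0, -1, 0, -13.6, 3.1, -11, 0, 0, -1, 0, -13.6, 3.1, -13, 0, 0, -1, 0, -13.6, 3.1, -13, 0, 0, -1, 0, -13.6, 3.1, -13, 0, 0, -1, 0, -13.6, 3.1, -13, 0, 0, -1]
}}

```text
time: 9.08
ee_pos: [0.5641, 0.1586, 0.2968]
tcp_rot: [-89.9, 0.0, -9.1]
wrist_force: [1.1, -0.2, -3.4]
opening: 0.0182
```

```bash
python3 - <<'E'
from h import *
R={}
for n in ['wrist','scene','top']:
    c=snap(n,n[0]+'8.png')
    for t in ['hammer_grip','hammer_head','hammer_face','hammer_claw','hammer_butt']:
        for r in models.spot_point(t,n)[:1]:
            l=r['location']; print(n,t,l,round(r['conf'],2),px2w(c,*l))
            if r['conf']>.4:R.setdefault(t,[]).append(ray(c,*l))
for t,v in R.items():
    if len(v)>1: print(t,len(v),tri(v))
o=sensors.get_obs();print(o)
E
```

```text
wrist hammer_grip [257.0, 246.5] 0.9 [0.5653 0.1654 0.245 ]
wrist hammer_face [158.4, 165.1] 0.6 [0.5275 0.2142 0.2467]
wrist hammer_claw [359.0, 175.6] 0.71 [0.6188 0.1939 0.2435]
scene hammer_grip [300.3, 185.7] 0.95 [0.5852 0.1628 0.252 ]
scene hammer_head [317.2, 194.6] 0.92 [0.5883 0.2082 0.2435]
scene hammer_face [324.6, 180.3] 0.6 [0.5286 0.2086 0.239 ]
scene hammer_claw [304.2, 205.3] 0.83 [0.6212 0.188  0.2284]
scene hammer_butt [234.2, 155.7] 0.72 [ 0.5458 -0.0342  0.244 ]
top hammer_face [267.0, 191.8] 0.19 [ 0.5342 -0.0488  0.0072]
top hammer_butt [266.2, 184.5] 0.62 [ 0.5652 -0.0434  0.002 ]
hammer_grip 2 [0.5641 0.1575 0.2303]
hammer_face 2 [0.5218 0.2098 0.2323]
hammer_claw 2 [0.6234 0.1892 0.2305]
hammer_butt 2 [ 0.5172 -0.045   0.2165]
{'time': 9.9833, 'q': array([ 15.7397,   9.8916,  14.7446,  94.8518,  -0.0019, 114.8297]), 'qd': array([ 0.0487, -0.0448,  0.1279, -0.0241,  0.054 , -0.0086]), 'joint_efforts': array([  0.0003, -59.2322,  48.0812,   0.0049,   0.0203,  -0.0001]), 'ee_pos': array([0.5641, 0.159 , 0.297 ]), 'tcp_rot': array([-90.0013,  -0.0018,  -9.09  ]), 'wrist_force': array([ 0.0229,  0.1254, -2.736 ]), 'torque': array([-0.044 , -0.008 , -0.0419]), 'opening': 0.018193930031939396}
```

View pics/s8.png

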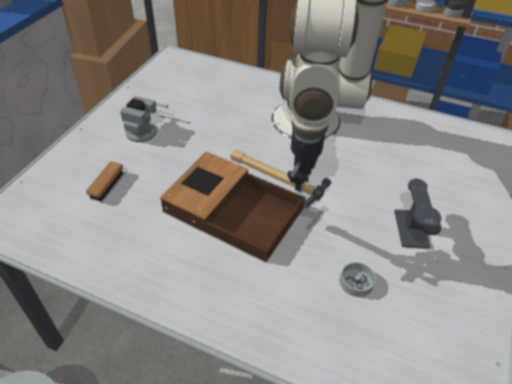

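View pics/w8.png

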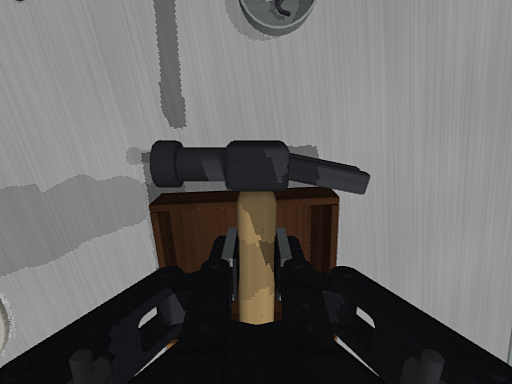

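The hammer hangs level and still in the gripper, with its points at about z ≈ 0.22–0.23 m. The bystanders are where they were, so I'll hand in.

```bash
python3 -c "
from h import *
print(bot.job_done()); print(sensors.get_obs()['time'])"
```

```text
the job is handed in; nothing more can be done
None
the job is handed in; nothing more can be done
```

The hammer is out of the tray and I handed the job in at about 10 s of the 35 s. The hand-in reports no verdict, so I don't know the result.

**What I did:** I gripped the handle at hammer_grip with 80 N and drew the hammer 30 mm toward the open end. I then tilted it 13° head up with its end still under the footboard and slid it out along its own axis. Finally I lifted it 14 cm and levelled it.

**Last checks:**
- **Grip:** The opening stayed at about 18 mm, and the head kept the same place in the wrist picture throughout.
- **Board contact:** The wrist force readings taken after each move were about 3 N, roughly the hammer's weight. They showed no sign of contact with the footboard, though I did not read it during the moves.
- **Height:** From two views, the handle's end is at about 0.22 m and the grip point, striking face and claw at about 0.23 m, well above the 0.12–0.125 m needed. The head's middle was seen in only one view; depth there read 0.24 m.
- **Bystanders:** They look unmoved in the last scene picture; I did not measure their positions.

**What disagreed:** The network's head point was a few mm off between two wrist views, so I set the grasp from the depth fit of the handle. In the last top view its butt and face points came with doubtful depths. The butt's depth landed on the table, and I used that view only for the butt's direction.

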